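# Work the scrap caddy's lever to drop in a fruit stone and shut the lid softly

### The job

A fruit stone waits on the side chute of the white scrap caddy, held back by the closed lid. Push the orange lever paddle all the way down so that the lid lifts fully, hold it there until the stone has rolled into the caddy, then let the paddle rise slowly under your fingertips until the lid is fully shut, without slamming, and move clear of it. Do not touch the stone or the lid, and leave the glass containers, dish and spoon where they are.

Things in the scene. Friction and masses are not known exactly. Their poses are not given: they have to be found in the camera images.
- caddy: White box-shaped scrap caddy, fixed to the steel shelf, 160 (x) x 180 (y) x 140 (z) mm, open top, walls 4 mm. Origin: centre of its underside, on the shelf. Its own -x side is the front with the lever, its +y side carries the steel chute: 48 mm wide, centred at own x = -30 mm, from the rim (own y = 92 mm, z = 142 mm) up and outward to own y = 205 mm, z = 185 mm. It is turned about the vertical by an unknown yaw of up to 23 degrees.
- lid: Dark green flat lid, 166 x 180 x 30 mm, lying on the caddy's rim (top at 172 mm when shut). Origin at its hinge, on the caddy's far rim (own x = +80 mm, z = 142 mm of the caddy), axes parallel to the caddy's when shut. The front edge lifts as the lever goes down: lid angle = 2.2 x lever angle, 1.1 rad at most. Nothing damps it: let go, it drops and slams; let down over two seconds or more it shuts softly.
- lever (a joint): Angle of the front lever in rad: 0 = up, lid shut; 0.5 = pressed down to its stop, lid fully open. Its pivot is a level axis along the caddy's y at own x = -88 mm, z = 108 mm; the lever points to the caddy's -x, starts 0.25 rad above level and ends 0.25 rad below. The lid's weight alone brings it back up; pressing takes about 4 to 9 N (plus whatever is pushed against the stop).
- press (a point): Middle of the upper face of the orange paddle at the lever's end. The paddle is 36 mm (along the lever) x 56 mm (across) x 10 mm. The point lies 88 mm from the lever's pivot along the lever and 8 mm above its axis. It is about 138 mm above the shelf at rest and about 94 mm when fully pressed, straight down to within 4 mm. Its axes are the lever's as built: at rest parallel to the caddy's.
- stone_center (a point): Centre of the fruit stone: brown ball, 34 mm diameter, 20 to 35 g, loose. It rests on the chute against the side of the lid; once the lid has lifted about 0.4 rad it rolls into the caddy within about a second.
- glass_a: Bystander, loose, to be left where it is: square glass container with white lid and grey latches, 118 x 118 x 70 mm, 0.5 kg, beside the caddy. Origin: centre of its underside.
- glass_b: Bystander, loose, to be left where it is: another glass container just like glass_a, on the other side of the caddy. Origin: centre of its underside.
- dish: Bystander, loose, to be left where it is: white ceramic soy dish, 90 mm across, 26 mm high, standing on a purple trivet 150 mm across and 6 mm thick, in front of the caddy on the chute side. Origin: centre of its underside.
- spoon: Bystander, loose, to be left where it is: wooden spoon, 220 mm long, lying flat in front of the caddy on the side away from the chute, its length roughly along the caddy's x. Origin: middle of its underside.
- stone: The same fruit stone as a body; its origin turns as it rolls, so use point stone_center for its place.
Things that resemble listed ones, but are neither listed nor needed, are in the scene too. Of the things like the stone, leave any that is green or turquoise; of the rest the larger one is meant.

How it is judged (in metres and radians):
On the way:
1. the lever is held down, the lid stands open and the stone lies in the caddy (angle between lid's own z axis and vertical above 0.95 rad and value of joint lever above 0.43 rad and z of stone_center in the frame of caddy between 0 and 0.09 m and x of stone_center in the frame of caddy between -0.08 and 0.08 m and y of stone_center in the frame of caddy between -0.09 and 0.09 m), for 0.2 s.
At the end, for the whole second after the job is handed in: The lid is shut (within 0.04 rad) with the lever fully up (within 0.02 rad), the stone lies inside the caddy, and each bystander is within 15 mm of its start (angle between lid's own z axis and vertical below 0.04 rad and value of joint lever below 0.02 rad and z of stone_center in the frame of caddy between 0 and 0.09 m and x of stone_center in the frame of caddy between -0.08 and 0.08 m and y of stone_center in the frame of caddy between -0.09 and 0.09 m and distance of each of glass_a, glass_b, dish, spoon from where it was at the start of the episode below 0.015 m); the robot touches nothing.
It fails at once if the lid slams: it is closing faster than about 2.4 rad/s (lever 1.1 rad/s) within its last 0.3 rad (value of joint lever below 0.14 rad and velocity of joint lever below -1.1 rad/s).
It fails at once if the robot touches the stone (contact force between any of the fingers, the arm and stone above 0.3 N).
It fails at once if the robot touches the lid (contact force between any of the fingers, the arm and lid above 0.5 N).
It fails at once if a glass container, the dish or the spoon is moved by 15 mm or more (distance of any of glass_a, glass_b, dish, spoon from where it was at the start of the episode above 0.015 m).
It also fails if it takes over 35 s, if anything falls off the work surface, if the arm or the gripper's body presses on something with over 40 N, if the wrist force passes 120 N, or if a joint passes its speed limit or range.

### The arm

A 6-joint arm with a two-finger parallel gripper is mounted at the origin on the work surface. World frame = base frame: x ahead of the robot, y to its left, z up, the work surface at z = 0. Lengths are in mm, angles in rad, forces in N, time in s.
With the tool pointing down it reaches from about 350 to 975 mm from the base axis. Payload 7.1 kg.
Tool frame: the origin (TCP) lies on the front face of the gripper's body, between the roots of the fingers; the fingertips stand 80 mm ahead of it and the grasp point (between the pads) lies 61 mm ahead of it (env.tips_ahead is the distance from the TCP to the fingertips, in mm); z points along the fingers, y is the direction in which the jaws open and shut (so a half turn about z gives the same grasp; the last joint's range is limited). The gripper opens to 88 mm and grips with 3 to 60 N. Pads are 20 mm wide; open, the fingers measure 115 mm over their backs; the gripper's body (75 mm by 178 mm) begins 61 mm behind the grasp point.
Start: joints at [1.172, 0.423, 1.63, -0, 1.089, -0.019], TCP at [231.677, 580.458, 302.675] pointing down, gripper open.
Joint ranges: [-3, 3], [-0.9, 2.11], [0.09, 2.58], [-1.31, 4.45], [0.11, 2.69], [-2.54, 2.54]. Speed limits (rad/s): [2.39, 2.39, 3.01, 3.14, 3.14, 3.14].

### API

Orientations are given as a unit quaternion [x, y, z, w].
In Python, from station import env, set_gripper, viewer, workorder gives the robot as it stands. Calls block until the motion is done:
- env.reach(position, orientation): joint-space move of the TCP to a pose.
- env.move_l(position, rot=None, rate=150, f_stop=None): straight line of the TCP; rot=None keeps the orientation; rate is the mean speed in mm/s. With f_stop (N) it stops when the force on the tool has changed by that much, and returns True; else False.
- env.move_joints(angles): joint-space move.
- set_gripper(opening): finger opening in mm; the grip force is fixed at half the most; returns when the fingers have stopped.
- env.hold(seconds).
- env.ik(position, orientation): joint angles nearest the present ones, or None.
- env.read_state(): the state.
- viewer.camera(name): name is "side" or "top"; returns the picture (420x560x3 uint8, blue, green, red); there is no depth.
- viewer.camera_params(name): a dict with "fx", "fy", "cx", "cy" (pixels), "pose" (4x4, takes a point from camera to world coordinates). Camera axes: x right, y up, looking along -z (the intrinsics and any distortion apply to the point x, -y, -z); pixel columns grow to the right and rows downward; lengths in mm; the calibration is good to about 2 mm. A picture is of the moment at which its call begins. camera_params takes no time and is no camera call.
A pose or a line that the arm cannot do raises env.IKError and nothing moves.
- workorder.sign_off(): hands the job in, once; it reports no verdict.
The state is a dict: "time_s": time; "qpos": joint angles; "dq": joint speeds; "tau": joint torques, N m; "tool_pos": TCP position; "orientation": TCP orientation; "force": force on the tool from outside, world axes, zero at the start; "wrist_torque": the same for the moment, N m; "width": finger opening in mm.
Only numpy, scipy, OpenCV 4.12 (cv2) and the standard library are available. Lean on these libraries where they do the work, as an engineer would, in place of code of your own. Each camera call takes 0.05 s, during which the arm holds its last target.

## Working session

There is one attempt and no reset: what is moved stays moved. The work goes in short steps, each a Python script; the robot and the scene stay as the last script left them, time stands still between calls to the robot, and variables do not carry over. Pictures are saved under pics/ and viewed, and the job is handed in when it is done.

```bash
ls; mkdir -p pics
python3 - <<'E'
from station import env, set_gripper, viewer, workorder
import cv2, numpy as np
for n in ("side","top"):
    im=viewer.camera(n); cv2.imwrite(f"pics/{n}0.png",im)
    p=viewer.camera_params(n); print(n,{k:(np.round(v,3).tolist() if not isinstance(v,str) else v) for k,v in p.items()})
s=env.read_state(); print(s["time_s"],s["tool_pos"],s["orientation"],s["force"],s["width"],env.tips_ahead)
E
```

```text
pics
side {'fx': 386.673, 'fy': 386.673, 'cx': 279.88, 'cy': 206.837, 'pose': [[-0.917, 0.225, -0.331, 348.14], [-0.399, -0.496, 0.771, 662.216], [0.009, 0.839, 0.545, 542.82], [0.0, 0.0, 0.0, 1.0]]}
top {'fx': 467.155, 'fy': 467.155, 'cx': 275.568, 'cy': 215.255, 'pose': [[0.018, 0.998, -0.052, 534.022], [-1.0, 0.017, -0.019, 60.847], [-0.019, 0.052, 0.998, 1098.358], [0.0, 0.0, 0.0, 1.0]]}
0.1 [231.52581133 580.11905751 301.98339549] [ 1.88738263e-01  9.82027184e-01 -6.77015827e-04 -1.38286914e-04] [-0.67897602 -0.4034111   0.12015127] 87.55107202530272 80.0
```

View pics/side0.png

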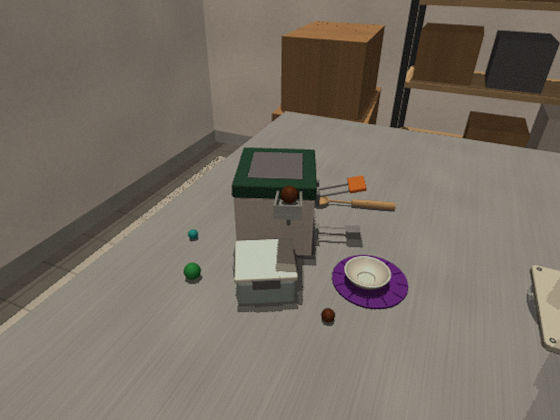

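View pics/top0.png

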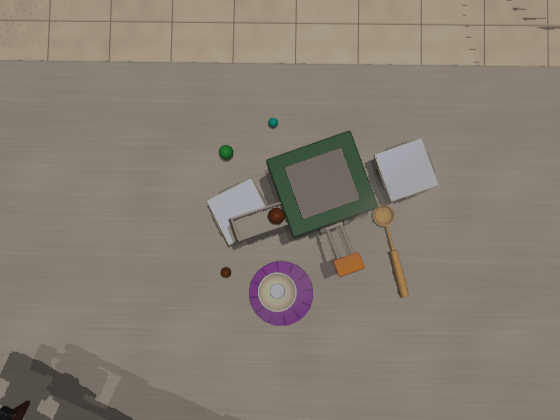

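The orange paddle is at top (349,265) and side (357,184). Round things in the top view: a large brown ball on the chute at (277,216), a small brown one on the shelf at (226,272), a green one at (226,152) and a turquoise one at (273,123). The large brown ball against the lid is the stone. Next I measure the paddle and the yaw.

```bash
cat > h.py <<'E'
import cv2, numpy as np
from station import env, set_gripper, viewer, workorder
def ray(n,uv):
    p=viewer.camera_params(n);T=np.array(p["pose"])
    d=np.array([(uv[0]-p["cx"])/p["fx"],-(uv[1]-p["cy"])/p["fy"],-1.])
    return T[:3,3],T[:3,:3]@d
def onz(n,uv,z):
    o,d=ray(n,uv); return o+d*(z-o[2])/d[2]
def tri(a,b):
    o1,d1=ray("top",a);o2,d2=ray("side",b)
    t=np.linalg.lstsq(np.c_[d1,-d2],o2-o1,rcond=None)[0]
    p,q=o1+t[0]*d1,o2+t[1]*d2
    return (p+q)/2,np.linalg.norm(p-q)
def blob(im,lo,hi,k=0):
    m=cv2.inRange(cv2.cvtColor(im,cv2.COLOR_BGR2HSV),lo,hi)
    n,l,s,c=cv2.connectedComponentsWithStats(m)
    i=1+np.argsort(-s[1:,4])
    return [( (l==j).astype(np.uint8)*255,s[j],c[j]) for j in i[:4]]
E
python3 - <<'E'
from h import *
c=[]
for n in("top","side"):
    im=cv2.imread(f"pics/{n}0.png")
    print("px",cv2.cvtColor(im,cv2.COLOR_BGR2HSV)[(265,349) if n=="top" else (184,357)])
    bs=blob(im,(5,190,110),(14,255,255))
    for b in bs: print(n,b[1],b[2])
    b=bs[0]
    r=cv2.minAreaRect(max(cv2.findContours(b[0],0,2)[0],key=len)); print(r); c.append(b[2])
    gs=blob(im,(60,90,20),(85,255,110))
    for b in gs: print(n,"green",b[1],b[2])
    if n=="top":
        r2=cv2.minAreaRect(cv2.convexHull(np.vstack(cv2.findContours(gs[0][0],0,2)[0])))
        q=np.array([onz("top",p,172) for p in cv2.boxPoints(r2)]); print("lid",q.round(1), q.mean(0), [np.linalg.norm(q[i]-q[i-1]).round(1) for i in range(4)])
        for i in range(4): print(np.degrees(np.arctan2(*(q[i]-q[i-1])[[1,0]])))
        q=np.array([onz("top",p,138) for p in cv2.boxPoints(r)]); print("paddle",q.round(1),q.mean(0),[np.linalg.norm(q[i]-q[i-1]).round(1) for i in range(4)])
    cv2.imwrite(f"pics/crop_{n}.png",cv2.resize(im[120:320,200:440],None,fx=3,fy=3,interpolation=2))
print(tri(*c))
E
```

```text
px [ 15 178 162]
top [357 269   2   1   2] [357.5 269. ]
top [363 265   1   2   2] [363.  265.5]
top [354 270   2   1   2] [354.5 270. ]
top [360 268   2   1   2] [360.5 268. ]
((357.5, 269.0), (1.0, 0.0), 180.0)
top green [219 145  14  14 132] [225.67424242 151.90909091]
top green [275 125   2   2   2] [275.5 125.5]
top green [275 184   1   2   2] [275.  184.5]
top green [276 119   1   1   1] [276. 119.]
lid [[721.2 195.  172. ]
 [721.6 168.8 172. ]
 [695.3 168.2 172. ]
 [694.9 194.3 172. ]] [708.25364419 181.58058878 172.        ] [np.float64(26.3), np.float64(26.1), np.float64(26.3), np.float64(26.1)]
1.4137214125201754
-89.16524810533433
-178.6697197396607
90.86476596237618
paddle [[477.  -90.6 138. ]
 [477.  -90.6 138. ]
 [476.9 -88.6 138. ]
 [476.9 -88.6 138. ]] [476.95055543 -89.62188831 138.        ] [np.float64(2.0), np.float64(0.0), np.float64(2.0), np.float64(0.0)]
px [ 13 217 180]
side [348 176  18  15 211] [356.07582938 183.36966825]
((356.1351318359375, 183.31082153320312), (13.1519193649292, 16.27549934387207), 80.53767395019531)
side green [ 232  148   85   52 1922] [274.25442248 176.11914672]
side green [184 263  16  17 171] [192.07017544 271.84795322]
side green [191 235   3   4   4] [191.75 236.5 ]
side green [188 233   1   2   2] [188.  233.5]
(array([481.96068925, -90.43629812, 123.26243298]), np.float64(12.090786504807742))
```

View pics/crop_top.png

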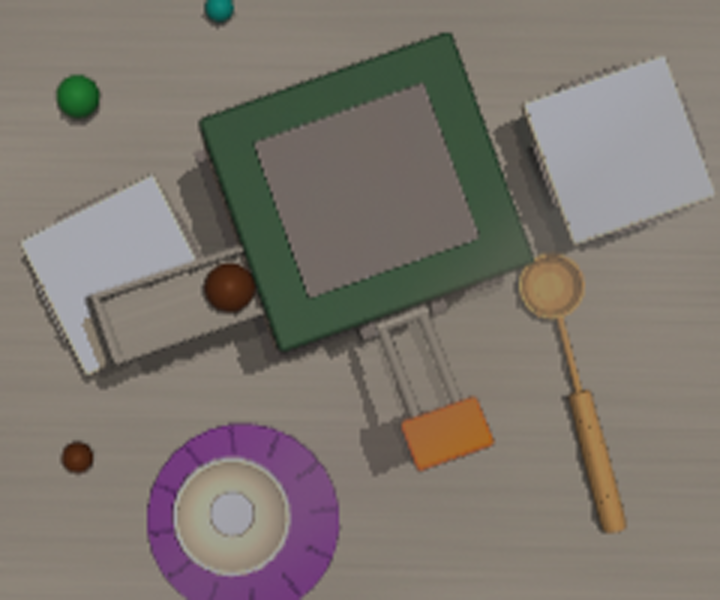

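View pics/crop_side.png

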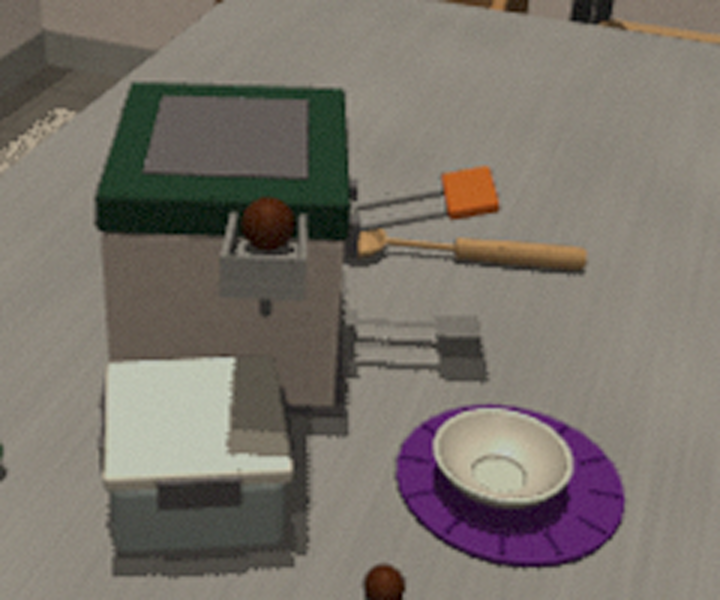

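The crops confirm it: the large brown ball sits on the chute against the lid, and the orange paddle is clear of everything, with only shadows under it. The top-view masks were too narrow, so I redo them.

Run:
```python
from h import *
im=cv2.imread("pics/top0.png");h=cv2.cvtColor(im,cv2.COLOR_BGR2HSV)
print(h[190,275],h[150,330],h[230,300],h[260,340],h[270,355],h[275,399])
ims=cv2.imread("pics/side0.png")
P=blob(im,(8,160,60),(19,255,255)); print([(b[1],b[2].round(1)) for b in P[:2]])
S=blob(ims,(4,180,60),(17,255,255)); print([(b[1],b[2].round(1)) for b in S[:2]])
G=blob(im,(50,60,15),(90,255,140)); print(G[0][1])
def rect(m): return cv2.minAreaRect(np.vstack(cv2.findContours(m,0,2)[0]))
def show(name,r,z):
    q=np.array([onz("top",p,z) for p in cv2.boxPoints(r)])
    e=[q[i]-q[i-1] for i in range(4)]
    print(name,q.mean(0).round(1),[(np.linalg.norm(v).round(1),np.degrees(np.arctan2(v[1],v[0])).round(1)) for v in e]); return q
q=show("paddle",rect(P[0][0]),138); show("lid",rect(G[0][0]),172)
print(tri(P[0][2],S[0][2]))
print("stone z~180",onz("top",(276.5,215.5),175))
# other things
for nm,uv,z in [("dish",(277,292),26),("trivet",(281,293),6),("spoonbowl",(383,216),8),("spoonend",(404,297),12)]: print(nm,onz("top",uv,z).round(0))
```

```text
[14 51 65] [62 64 80] [61 71 86] [ 13 165 158] [ 14 199 156] [ 17 134 165]
[(array([334, 253,  30,  23, 442], dtype=int32), array([348.7, 264. ])), (array([270, 208,  14,  14, 154], dtype=int32), array([276.4, 214.8]))]
[(array([348, 176,  18,  17, 240], dtype=int32), array([356.2, 184. ])), (array([282, 186,  14,   9,  63], dtype=int32), array([288.9, 189.8]))]
[ 267  131  103  106 3351]
paddle [486.7 -71.5 138. ] [(np.float64(34.0), np.float64(20.2)), (np.float64(54.2), np.float64(-69.5)), (np.float64(34.0), np.float64(-160.0)), (np.float64(54.1), np.float64(110.5))]
lid [647.6 -11.  172. ] [(np.float64(163.3), np.float64(20.6)), (np.float64(178.9), np.float64(-69.3)), (np.float64(163.3), np.float64(-160.0)), (np.float64(177.1), np.float64(110.7))]
(array([485.33299405, -72.84990664, 130.06643111]), np.float64(1.9296364102346146))
stone z~180 [581.44489088  76.96525616 175.        ]
dish [415.  75.  26.]
trivet [410.  66.   6.]
spoonbowl [ 593. -168.    8.]
spoonend [ 408. -216.   12.]
```

Yaw is about 20.3°. From the lid, the press point should be (490,-69); the paddle itself gives (487,-71.5), and its size reads 54x34 mm against 56x36, so they agree. I go over it with the fingers closed and the jaw axis along the caddy's y.

```bash
cat >> h.py <<'E'
from scipy.spatial.transform import Rotation as R
yaw=np.radians(20.3); cx_=np.array([np.cos(yaw),np.sin(yaw),0]); cy_=np.array([-np.sin(yaw),np.cos(yaw),0])
PR=np.array([487.,-71.,0])-2*cx_
def quat(s):
    y=s*cy_; z=np.array([0,0,-1.]); return R.from_matrix(np.c_[np.cross(y,z),y,z]).as_quat()
E
python3 - <<'E'
from h import *
for s in(1,-1):
    q=env.ik(PR+[0,0,400],quat(s)); q2=env.ik(PR+[0,0,172],quat(s)); print(s,np.round(q,2) if q is not None else q,np.round(q2,2) if q2 is not None else q2)
    if q is not None and q2 is not None: best=s if s==1 or 'best' not in globals() or abs(q[5])<abs(bq[5]) else best; bq=q if best==s else bq
print(best)
s=env.read_state(); set_gripper(0)
env.move_l([s["tool_pos"][0],s["tool_pos"][1],400])
env.reach(PR+[0,0,400],quat(best))
env.move_l(PR+[0,0,245],rate=120)
s=env.read_state(); print(s["time_s"],s["tool_pos"],s["width"],s["force"],s["qpos"])
open("best","w").write(str(best))
for n in("side","top"): cv2.imwrite(f"pics/{n}1.png",viewer.camera(n))
E
```

```text
1 [-0.17  0.11  1.82 -0.    1.21 -2.1 ] [-0.17  0.44  2.01 -0.    0.7  -2.1 ]
-1 [-0.17  0.11  1.82 -0.    1.21  1.05] [-0.17  0.44  2.01 -0.    0.7   1.05]
-1
6.1667 [485.51508606 -71.76337446 245.60283025] 0.4735863101411334 [ 1.18950427 -0.29805947  1.00300987] [-1.70995665e-01  3.09567452e-01  1.96695041e+00  1.25253237e-06
  8.63830241e-01  1.04548011e+00]
```

View pics/side1.png

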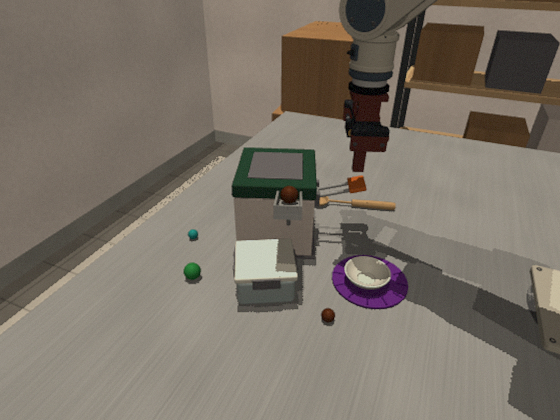

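View pics/top1.png

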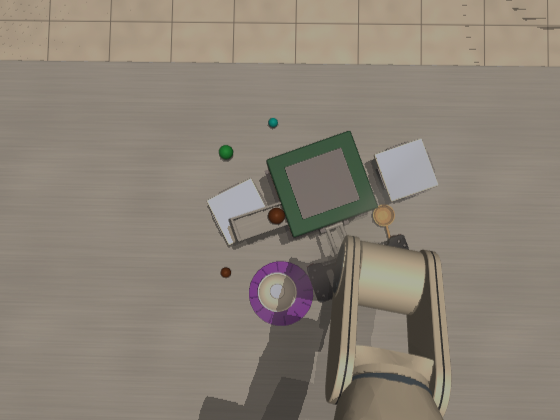

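The side view shows the closed fingertips at (358,170), directly above the paddle at (356,184), and nothing has moved. Now I press.

Run:
```python
from h import *
r=env.move_l(PR+[0,0,222],rate=40); s=env.read_state(); print(s["tool_pos"][2],s["force"])
for z in (205,190,178,171):
    r=env.move_l(PR+[0,0,z],rate=25,f_stop=25); s=env.read_state(); print(s["time_s"],r,s["tool_pos"].round(1),s["force"].round(1))
    if r: break
env.hold(1.5)
s=env.read_state(); print(s["time_s"],s["tool_pos"],s["force"])
for n in("side","top"): cv2.imwrite(f"pics/{n}2.png",viewer.camera(n))
```

```text
221.92670635078582 [-0.35280171 -0.08245743 -0.21137016]
7.825 False [485.1 -71.7 205.1] [-2.4 -1.   3.7]
8.575 False [485.1 -71.7 189.9] [-2.2 -1.2  2.4]
9.2083 False [485.5 -71.6 177.9] [-0.2  0.8  1.8]
9.425 True [485.7 -71.5 177.2] [-4.   1.1 15.2]
10.925 [485.64649058 -71.53683869 177.2772621 ] [-3.82065656  1.77163998 13.17348433]
```

View pics/side2.png

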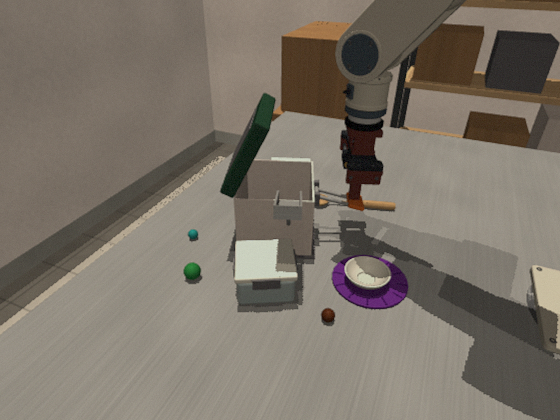

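View pics/top2.png

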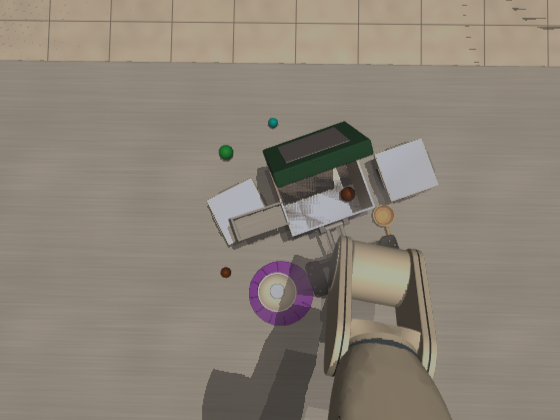

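The lid is open. The top view shows the brown stone inside the caddy at (347,194), and the chute is empty. I check the lid angle and the stone's position before letting up.

Run:
```python
from h import *
C=np.array([649.,-11,0])
im=cv2.imread("pics/side2.png")
p=onz("top",(347,194),21)-C; print("stone own",p@cx_,p@cy_)
def proj(n,P):
    c=viewer.camera_params(n);T=np.linalg.inv(np.array(c["pose"]));q=T[:3,:3]@P+T[:3,3]
    return np.array([c["fx"]*q[0]/-q[2]+c["cx"],-c["fy"]*q[1]/-q[2]+c["cy"]])
for a in(.9,.95,1.03,1.1):
    for h in (0,30):
        x=80-166*np.cos(a)+h*np.sin(a); z=142+166*np.sin(a)+h*np.cos(a)
        W=[C+x*cx_+y*cy_+[0,0,z] for y in(90,-90)]
        print(a,h,[proj("side",w).round(0) for w in W],[proj("top",w).round(0) for w in W])
s=cv2.imread("pics/side2.png")[80:280,200:420]; t=cv2.imread("pics/top2.png")[100:260,240:400]
cv2.imwrite("pics/c2.png",np.hstack([cv2.resize(s,(440,400)),cv2.resize(t,(360,400))]))
```

```text
stone own -31.379526419654898 -64.3065589314923
0.9 0 [array([285., 137.]), array([289., 104.])] [array([282., 205.]), array([378., 171.])]
0.9 30 [array([272., 127.]), array([278.,  96.])] [array([278., 191.]), array([376., 157.])]
0.95 0 [array([281., 134.]), array([286., 102.])] [array([281., 201.]), array([377., 167.])]
0.95 30 [array([267., 124.]), array([274.,  94.])] [array([276., 187.]), array([375., 152.])]
1.03 0 [array([275., 130.]), array([281.,  99.])] [array([279., 195.]), array([376., 161.])]
1.03 30 [array([260., 121.]), array([269.,  91.])] [array([274., 180.]), array([373., 145.])]
1.1 0 [array([269., 127.]), array([276.,  96.])] [array([277., 189.]), array([375., 155.])]
1.1 30 [array([254., 119.]), array([263.,  89.])] [array([272., 173.]), array([371., 138.])]
```

View pics/c2.png

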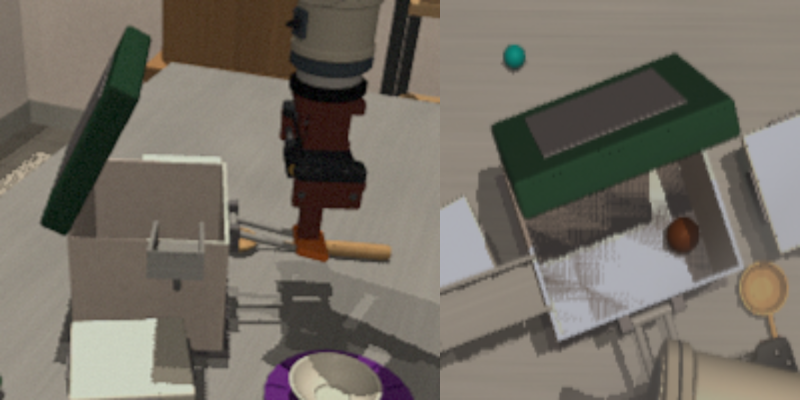

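The lid corners at top (280,187) and (373,152) match the projection for 1.1 rad: (277,189) and (375,155). The stone is at about (-31,-64) in the caddy's own frame, so it is inside. Now I let up slowly.

Run:
```python
from h import *
for z in (190,205,214,228):
    env.move_l(PR+[0,0,z],rate=9); s=env.read_state(); print(s["time_s"],s["tool_pos"].round(1),s["force"].round(1))
for n in("side","top"): cv2.imwrite(f"pics/{n}3.png",viewer.camera(n))
```

```text
12.6833 [485.  -71.7 189.9] [-2.2 -0.9  3.4]
14.5 [485.3 -71.8 205.1] [ 3.9 -0.2  3.6]
15.65 [485.2 -71.7 214. ] [3.5 1.4 4.2]
17.3583 [485.1 -71.7 228. ] [ 0.2  0.8 -0.3]
```

View pics/side3.png

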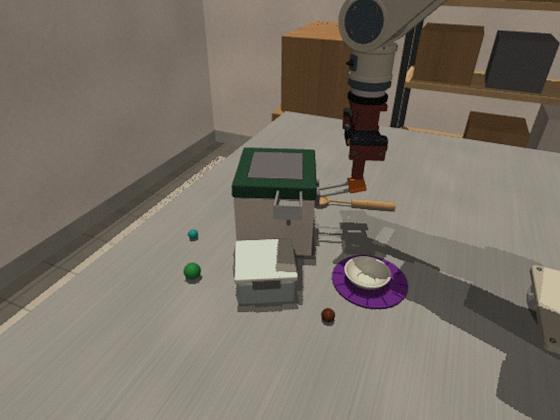

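The lid is shut at (277,170), the paddle is back up, and the force is near zero. I move clear and compare with the first pictures.

Run:
```python
from h import *
env.move_l(PR+[0,0,330],rate=100)
q=env.read_state()["qpos"].copy(); q[0]=-1.1; env.move_joints(q)
env.hold(.3)
s=env.read_state(); print(s["time_s"],s["tool_pos"].round(0),s["force"].round(1))
L=[]
for n in("side","top"):
    a=viewer.camera(n);b=cv2.imread(f"pics/{n}0.png");cv2.imwrite(f"pics/{n}4.png",a)
    d=cv2.absdiff(a,b).max(2); L.append(np.hstack([a[100:340,160:440],cv2.merge([d]*3)[100:340,160:440]]))
cv2.imwrite("pics/cmp.png",np.vstack(L))
for n,lo,hi in(("top",(8,160,60),(19,255,255)),("side",(4,180,60),(17,255,255)),("top",(50,60,15),(90,255,140)),("side",(60,90,20),(85,255,110))):
    print(n,[blob(cv2.imread(f"pics/{n}{k}.png"),lo,hi)[0][2].round(1) for k in(0,4)])
```

```text
20.5417 [ 233. -431.  329.] [-0.7 -0.3  0.4]
top [array([348.7, 264. ]), array([348.6, 264.1])]
side [array([356.2, 184. ]), array([356.2, 184. ])]
top [array([314.9, 180.7]), array([314.7, 180.5])]
side [array([274.3, 176.1]), array([275.5, 177.3])]
```

View pics/cmp.png

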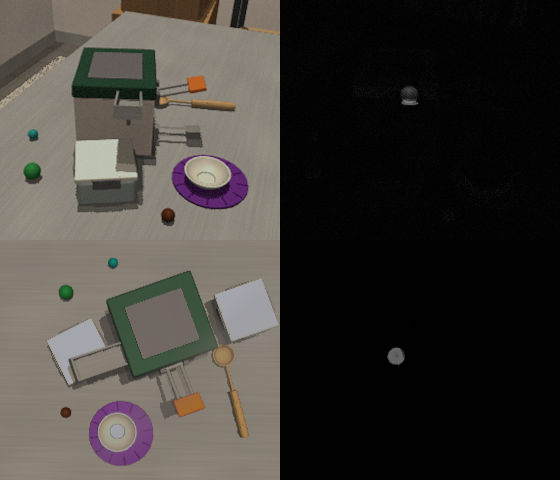

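The only difference from the start is that the stone has left the chute. The paddle and lid are back where they began, the bystanders haven't moved, and the arm is clear.

```bash
python3 -c "
from station import workorder
print(workorder.sign_off())"
```

```text
the job is handed in; nothing more can be done
None
```

The job is done and handed in at about 20.6 s. I pressed the orange paddle to its stop with closed fingertips and held it about 1.5 s until the stone had rolled in. I then let it up over about 6 s until the lid was shut, and swung the arm clear.

**While held down:**
- The lid corners matched the projection for 1.1 rad to about 3 px, so the lid was fully open.
- The top view put the stone inside the caddy, at about (-31, -64) mm in the caddy's own frame. That assumes it lay near the caddy floor.

**After letting go:**
- The paddle was back at its start pixels within 0.1 px.
- The lid outline in the top view was within 0.2 px. In the side view its centroid shifted about 1 px because the stone no longer hides part of the lid.
- Comparing before and after pictures, the only change was the stone missing from the chute, so the glass containers, dish and spoon did not move.
- The tool force was near zero.

**What did not agree, or was not checked:**
- My first top-view colour masks missed the paddle and the lid, so I widened them.
- The paddle's position measured directly and from the lid differed by about 4 mm, which was small enough to press safely.
- Triangulating the paddle from both views gave a height of 130 mm instead of 138 mm. I put that down to the side mask including its front face, and used the given height.
- I could not see the stone again once the lid was shut.

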